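# Latch the end cap of a seal-test chamber

## Task

Close the small white seal-test chamber: take the latch's claw by its blue grip, hook its lip over the brass keeper bar on the end cap and draw it back by feel until it bites, with a steady pull of about 6 N more than it takes to move it slack, not much more. Then let go and swing the red lever down over centre until it lies fully home and stays there with the claw tight on the bar, without pressing the lever on its rest with more than 25 N; leave the small things on the bench where they stand.

Things in the scene. Friction and masses are not known exactly. Their poses are not given: they have to be found in the camera images.
- chamber: white seal-test chamber, fixed: box 152 (x) x 150 (y) x 90 mm high, amber side windows; origin at bench height, box spans x -100 to +52 mm. +x points to the end cap (away from the robot, yaw up to 0.5 rad either way), z up. The draw latch lies on its top along y = 0; all latch parts move in the chamber's x-z plane
- pivot (a point): the lever's hinge axis (along the chamber's y), at chamber x +24, z +106 mm, 16 mm above the box's top. The claw's pin sits on the lever 20 mm from this hinge: at lever 0 it is 19.7 mm to chamber -x of it and 3.4 mm lower, and it turns with the lever
- lever (a joint): latch lever angle (rad): 0 = home, flat towards chamber -x on its rest; grows as the handle swings up and over towards the end cap (pi/2 upright, end stop 2.1). Stays where left (0.04 N m friction). With the claw tight on the bar the load starts at 0.6 to 1.2 rad, needs up to about 18 N at the grip, and passes over centre at about 0.17 rad, below which the lever snaps home
- lever_end (a point): middle of the lever's free end, 64 mm from the hinge. Steel bar with a red grip 22 mm wide (y) that covers 28 to 64 mm from the hinge; the grip's upper face (facing the cap when the lever is up) is 6 mm from the lever's middle line
- claw: steel claw, origin on its pin; +x points from pin to lip, z to the side of the blue grip. Side straps lead to a nose 24 mm wide, 4 mm thick (z +7 to +11). Its hinge on the lever is stiff (0.025 N m): the claw stays at the angle it is left, and it turns along with the lever, so it rises off the bar unless the lip is drawn snug against the bar before the lever is swung
- lip (a point): inner face of the claw's lip, at claw x +64.7, z 0 mm; it must bear on the far (cap) side of the keeper bar. The lip ends the nose, points to claw -z (down to z -7 mm), is 5 mm thick and leans 10 deg, foot towards the pin. With the lever past 1.9 rad it passes the bar with 4 mm or more to spare
- bead (a point): centre of the claw's blue grip: round bar 10 mm thick, 24 mm long along y, at claw x +54, z +31 mm, 20 mm above the nose; pinch it across its ends (along y), it can turn between the fingers. Moving it moves claw and lever as a two-link chain; slack, it drags with 1 to 3 N. Pulled 6 N above that drag it bites with 8 to 16 N on the bar; wanted there: 6 to 20 N, held 0.3 s
- cap: aluminium end cap, 34 mm thick, slides along chamber x: stands 0 to 3 mm off its thick rubber seal at the start (1.5 N friction). From contact on the seal resists with 14 N per mm and is squeezed 2 to 8 mm when latched. Where contact begins differs from chamber to chamber by up to 2.75 mm either way and cannot be seen: feel for it. Axes as the chamber's
- keeper (a point): centre of the brass keeper bar on the cap: 8 mm in diameter, 32 mm long along y, 106 mm above the bench, 43.2 to 48.8 mm from the lever hinge when the cap touches the seal; 12 mm above the cap's top; axes as the chamber's
- tape: yellow tape measure lying on the bench, 66 mm across, 30 mm high, a bystander
- meter: orange hand-held meter, 150 x 75 x 36 mm, lying on the bench, a bystander
- glue: white bottle, 44 mm across, 130 mm high, origin at its foot, a bystander
- beaker: clear cup, 80 mm across, 100 mm high, a bystander
- rest: black rubber rest on the box's top, 16 x 18 mm, 12 mm high, that the lever's grip lies on when home, 52 mm from the hinge; its top is 4 mm below the lever's middle line. Pressing the grip against it with over 30 N counts as forcing; a latched lever presses on it with a few N by itself

How it is judged (in metres and radians):
On the way, in this order (a step that is already met when the one before it is completed fails the run):
1. the claw's lip is hooked behind the keeper bar and the fingers draw it against the bar with at least 6 N, the lever still up (above 0.4 rad) (value of joint lever above 0.4 rad and x of lip in the frame of keeper between 0.001 and 0.009 m and z of lip in the frame of keeper below 0.007 m and contact force between claw and cap above 6 N and contact force between the fingers and claw above 4 N), for 0.2 s.
2. the lever is home (below 0.05 rad) with the claw tight on the bar (value of joint lever below 0.05 rad and contact force between claw and cap above 18 N), for 0.2 s.
At the end, for the whole second after the job is handed in: the lever lies home (below 0.05 rad) and stays there by itself, the claw's lip behind the keeper bar (lip face 1 to 8 mm beyond the bar's centre, 9 mm below to 7 mm above it) and pulling on it with more than 18 N (all of step 2 and x of lip in the frame of keeper between 0.001 and 0.008 m and z of lip in the frame of keeper between -0.009 and 0.007 m); the robot touches nothing.
It fails at once if the claw, held by the fingers, is pulled or jammed on the cap or its bar with more than 20 N (contact force between the fingers and claw above 1 N and contact force between claw and cap above 20 N).
It fails at once if the lever is pressed on its rest with more than 30 N (contact force between rest and anything else above 30 N).
It fails at once if a small bystander (tape measure, meter, bottle or cup) is moved by more than 20 mm (distance of any of tape, meter, glue, beaker from where it was at the start of the episode above 0.02 m).
It also fails if it takes over 58 s, if anything falls off the work surface, if the arm or the gripper's body presses on something with over 40 N, if the wrist force passes 120 N, or if a joint passes its speed limit or range.

## Robot

A 6-joint arm with a two-finger parallel gripper is mounted at the origin on the work surface. World frame = base frame: x ahead of the robot, y to its left, z up, the work surface at z = 0. Lengths are in mm, angles in degrees, forces in N, time in s.
With the tool pointing down it reaches from about 350 to 850 mm from the base axis. Payload 8.1 kg.
Tool frame: the origin (TCP) lies at the very end of the fingers, on their centre line; the grasp point (between the pads) lies 19 mm behind it (tcp_to_grasp is the distance from the TCP to the grasp point, in mm); z points along the fingers, x is the direction in which the jaws open and shut, and the axes are right-handed (so a half turn about z gives the same grasp; the last joint's range is limited). The gripper opens to 85 mm and grips with 20 to 120 N. Pads are 22 mm wide; open, the fingers measure 114 mm over their backs; the gripper's body (76 mm by 85 mm) begins 54 mm behind the grasp point. The pads swing forward as they close: fully open they stand 13 mm farther back than shut.
Start: joints at [60.653, 7.471, 85.268, -0, 87.261, -4.893], TCP at [248.356, 546.191, 207.792] pointing down, gripper open.
Joint ranges: [-169.43, 169.43], [-51.17, 129.36], [1.28, 143.12], [-76.62, 256.62], [0, 156.53], [-152.29, 152.29]. Speed limits (degrees/s): [136.94, 136.94, 159.86, 180, 180, 180].

## Interface

Orientations are given as [roll, pitch, yaw] about the fixed x, y, z axes, in that order (R = Rz(yaw) Ry(pitch) Rx(roll)).
In Python, from bench import * gives the robot as it stands. The module is installed in compiled form; this text tells all that it offers.
- The arm moves only by the tool apply_moves, never from a script. Its argument "targets" is text: rows parted by semicolons, each of 7 numbers parted by spaces: the turn, a rotation vector about the tool's x, y, z in rad, then the shift along the tool's x, y, z in cm, then the finger opening in cm, from 0 to 8.54. A call has exactly 5 rows; each row is the pose to reach, as a shift and turn from the pose commanded when the call began, along the tool's axes at that moment; what a row does not reach only later rows make up. A row lasts 1/10 s, in which the tool goes at most 50 mm and 8.59 degrees, less where a joint would pass 70% of its speed; a pose out of reach is approached as far as the arm can. A call with a gripper value outside its range is refused whole. The fingers move at their own pace and stop on an object; "force" is the grip in N (left out, the last holds). Time passes only in rows, so rows that repeat a pose let the fingers close, or fill a call up. It gives the time, the measured TCP pose, the force and the opening at its end, in the units of the state.
- sense(): the state, without advancing time (a new reading comes with each control period).
- snapshot(name): name is "scene" or "side" or "wrist"; returns the picture (420x560x3 uint8, red, green, blue); there is no depth.
- camera_model(name): a dict with "fx", "fy", "cx", "cy" (pixels), "position" and "attitude" of the camera in the world; the wrist camera has in their place "T_tool_cam" (4x4, takes a point from camera to tool coordinates, whose origin is the TCP and whose axes are the tool frame's). Camera axes: x right, y up, looking along -z (the intrinsics and any distortion apply to the point x, -y, -z); pixel columns grow to the right and rows downward; lengths in mm; the calibration is good to about 2 mm. A picture is of the moment at which its call begins: read the wrist's pose just before it. camera_model takes no time and is no camera call.
- hand_in(): hands the job in, once; it reports no verdict.
Trained networks look in the newest picture that a camera, given by its name, has taken for a name from the list of things; names that differ only in an ending like _2 or _b are one class to them, and where a whole thing is asked for, a point or a joint stands for the part that bears it (a point fixed in the world has none). Each returns a list of dicts, best first, with "confidence" (0 to 1); they miss things now and then, are a little off and sometimes report something else, mostly with a low value. They report only what shows in the picture. A call takes as long as a camera call.
- recognise(camera, query): "at" ([row, column] in pixels, amid what is visible of it).
- place_of(camera, query): "at" ([row, column] in pixels: a listed point, or the origin of a listed thing).
The state is a dict: "time": time; "joint_pos": joint angles; "qd": joint speeds; "joint_efforts": joint torques, N m; "tool_pos": TCP position; "tcp_rot": TCP orientation; "ft_force": force on the tool from outside, world axes, zero at the start; "wrist_torque": the same for the moment, N m; "finger_gap": finger opening in mm.
Only numpy, scipy, OpenCV 4.12 (cv2) and the standard library are available. Lean on these libraries where they do the work, as an engineer would, in place of code of your own. Each camera call takes 0.05 s, during which the arm holds its last target. There are 200 camera calls.

## Working session

There is one attempt and no reset: what is moved stays moved. The work goes in short steps, Python scripts to look and compute and a tool call to move; the robot and the scene stay as the last step left them, time stands still between calls to the robot, and variables do not carry over. Pictures are saved under pics/ and viewed, about 8 in all and at most 12, crops included, and the job is handed in when it is done.

Besides the shell and the picture viewer there is one more tool, called after "Emit:" as name(argument=value, ...) on one line, values as JSON. apply_moves: Moves the arm, as the interface text tells. Its arguments: {"type":"object","properties":{"targets":{"type":"string"},"force":{"type":"number"}},"required":["targets"]}

```bash
mkdir -p pics; cat > h.py <<'E'
from bench import *
import numpy as np, cv2
from scipy.spatial.transform import Rotation as R
def cam(n,s=None):
    m=camera_model(n)
    K=np.array([[m['fx'],0,m['cx']],[0,m['fy'],m['cy']],[0,0,1.]])
    if 'T_tool_cam' in m:
        s=s or sense(); T=np.eye(4); T[:3,:3]=R.from_euler('xyz',s['tcp_rot'],degrees=True).as_matrix(); T[:3,3]=s['tool_pos']
        T=T@np.array(m['T_tool_cam']); return K,T[:3,:3],T[:3,3],m
    return K,m['attitude'],np.array(m['position']),m
E
python3 - <<'E'
from h import *
s=sense(); print(s)
for n in ['scene','side','wrist']:
    print(n,camera_model(n))
    im=snapshot(n); cv2.imwrite(f'pics/{n}0.png',im[:,:,::-1])
    for q in ['chamber','pivot','lever_end','lip','bead','keeper','cap','rest','tape','meter','glue','beaker']:
        r=place_of(n,q)
        print(n,q,[(np.round(x['at'],1).tolist(),round(x['confidence'],2)) for x in r[:2]])
a=cv2.imread('pics/scene0.png');b=cv2.imread('pics/side0.png')
cv2.imwrite('pics/ab.png',cv2.resize(np.hstack([a,b]),(800,300)))
print(sense()['time'])
E
```

```text
{'time': 0.0, 'joint_pos': array([ 6.06538157e+01,  7.51592235e+00,  8.53289754e+01, -1.59164426e-03,
        8.72625309e+01, -4.89422868e+00]), 'qd': array([-0.07140064, -0.02574209,  0.00372167,  0.00405904, -0.0297164 ,
        0.00943242]), 'joint_efforts': array([-1.16358565e-04, -5.69381297e+01, -5.00561714e+01, -2.61165369e-04,
        1.43911593e-02,  1.56897352e-05]), 'tool_pos': array([248.06417788, 545.661092  , 206.73890862]), 'tcp_rot': array([-1.79992418e+02,  1.07172628e-01,  6.55481290e+01]), 'ft_force': array([ 0.55231896, -0.08870975,  0.66271304]), 'wrist_torque': array([ 0.02162439, -0.04322447,  0.02461544]), 'finger_gap': 85.4080584055623}
scene {'fx': 436.41890227312956, 'fy': 436.41890227312956, 'cx': 286.1115116918478, 'cy': 207.19424143523503, 'position': array([ 888.22654122,  494.12409197, 1033.54525606]), 'attitude': array([ 33.86831741,  -0.29095516, 146.50422002])}
scene chamber [([193.1, 284.0], 0.75), ([175.7, 268.5], 0.25)]
scene pivot [([177.7, 280.3], 0.97), ([348.9, 321.0], 0.21)]
scene lever_end [([155.1, 285.5], 0.79)]
scene lip [([177.0, 266.6]
[... 1180 characters left out ...]
), ([222.2, 294.0], 0.29)]
wrist {'fx': 324.03733963842916, 'fy': 324.03733963842916, 'cx': 283.99075230872114, 'cy': 208.48574041936692, 'T_tool_cam': array([[ 9.99999953e-01,  2.97306821e-04, -6.86465727e-05,
        -1.31741776e+00],
       [ 2.59139068e-04, -9.46280616e-01, -3.23346452e-01,
        -8.38540301e+01],
       [-1.61092027e-04,  3.23346419e-01, -9.46280649e-01,
        -1.67041331e+02],
       [ 0.00000000e+00,  0.00000000e+00,  0.00000000e+00,
         1.00000000e+00]])}
wrist chamber []
wrist pivot []
wrist lever_end []
wrist lip []
wrist bead []
wrist keeper []
wrist cap []
wrist rest []
wrist tape [([336.8, 201.6], 0.81)]
wrist meter []
wrist glue []
wrist beaker []
1.95
```

View ab.

```bash
python3 - <<'E'
from h import *
a=cv2.imread('pics/scene0.png');b=cv2.imread('pics/side0.png')
ca=cv2.resize(a[110:260,180:380],(400,300),interpolation=cv2.INTER_CUBIC)
cb=cv2.resize(b[170:320,200:400],(400,300),interpolation=cv2.INTER_CUBIC)
cv2.imwrite('pics/v1.png',np.vstack([cv2.resize(np.hstack([a,b]),(800,300)),np.hstack([ca,cb])]))
# attitude check & triangulation
def P(n,e):
    m=camera_model(n);K,_,p,_=cam(n)
    Rm=R.from_euler('xyz',m['attitude'],degrees=True).as_matrix()
    D=np.diag([1,-1,-1.])@Rm.T
    return K@np.c_[D,-D@p]
Pa,Pb=P('scene',0),P('side',0)
pts=dict(pivot=([177.7,280.3],[232,296.5]),lever_end=([155.1,285.5],[223.3,293.9]),lip=([177,266.6],[207.8,302.5]),bead=([166.3,276.6],[210.5,300]),keeper=([186.9,269.8],[223.3,301]),chamber=([193.1,284],[267.5,289]),tape=([308.8,409.8],[192.9,172.7]),meter=([134.4,236.7],[327.2,373.8]),glue=([351.5,322.9],[165.1,237.6]),beaker=([182.1,191.4],[264.1,393.4]))
for k,(u,v) in pts.items():
    X=cv2.triangulatePoints(Pa,Pb,np.array(u[::-1]),np.array(v[::-1]));X=X/X[3]
    e=[]
    for Pm,w in((Pa,u),(Pb,v)):
        q=Pm@X; q=(q[:2]/q[2]).ravel(); e.append(np.round(q-w[::-1],1).tolist())
    print(k,np.round(X[:3].ravel(),1),e)
E
```

```text
pivot [ 502.5 -109.   108.6] [[-0.1, -0.0], [-0.1, 0.0]]
lever_end [ 477.1 -122.   171.7] [[0.0, 0.0], [0.0, -0.0]]
lip [546.9 -95.  156.4] [[1.8, 0.4], [2.0, -0.4]]
bead [ 517.7 -103.5  172.7] [[-0.4, -0.1], [-0.5, 0.1]]
keeper [538.7 -97.7 105.7] [[1.2, 0.3], [1.4, -0.2]]
chamber [ 473.5 -122.2   -1.5] [[2.3, 0.4], [2.7, -0.4]]
tape [417.9 340.2  11.8] [[-0.0, 0.0], [-0.0, -0.0]]
meter [ 478.6 -391.7    8.4] [[1.5, 0.4], [2.2, -0.6]]
glue [656.3 303.3   4.2] [[-1.2, -0.1], [-0.9, 0.0]]
beaker [ 682.6 -315.    -9.5] [[0.9, 0.3], [1.1, -0.3]]
```

View pics/v1.png

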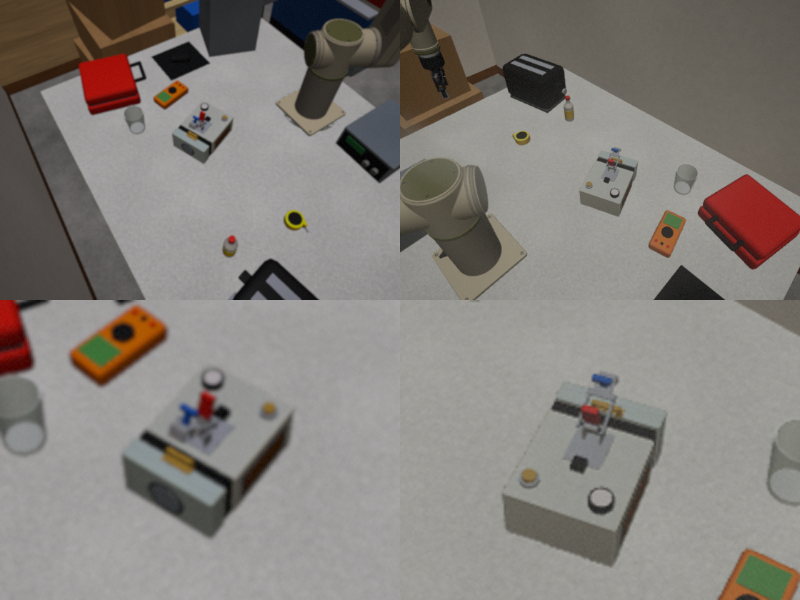

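Emit:
apply_moves(targets="0 0 0 -3.4 3.5 -0.3 8.5;0 0 0 -6.8 7 -0.6 8.5;0 0 0 -10.2 10.5 -0.9 8.5;0 0 0 -13.6 14 -1.2 8.5;0 0 0 -17 17.5 -1.5 8.5", force=30)

```text
time: 2.45
tool_pos: [337.6, 317.3, 223.0]
tcp_rot: [180.0, -0.0, 65.6]
ft_force: [0.7, 1.0, -0.3]
finger_gap: 84.9
```

Emit:
apply_moves(targets="0 0 0 -3.4 3.5 -0.3 8.5;0 0 0 -6.8 7 -0.6 8.5;0 0 0 -10.2 10.5 -0.9 8.5;0 0 0 -13.6 14 -1.2 8.5;0 0 0 -17 17.5 -1.5 8.5")

```text
time: 2.95
tool_pos: [426.6, 89.9, 238.3]
tcp_rot: [179.9, -0.0, 65.6]
ft_force: [0.3, 0.4, -0.3]
finger_gap: 85.1
```

Emit:
apply_moves(targets="0 0 -0.14 -3.4 3.5 0 8.5;0 0 -0.28 -6.8 7 0 8.5;0 0 -0.42 -10.2 10.5 0 8.5;0 0 -0.56 -13.6 14 0 8.5;0 0 -0.7 -14.6 15.4 0 8.5")

```text
time: 3.45
tool_pos: [506.4, -107.7, 237.9]
tcp_rot: [180.0, 0.0, 104.8]
ft_force: [-1.1, 0.9, 1.2]
finger_gap: 84.7
```

```bash
python3 - <<'E'
from h import *
s=sense(); print(s['tool_pos'],s['tcp_rot'],s['ft_force'])
im=snapshot('wrist'); cv2.imwrite('pics/w1.png',im[:,:,::-1])
for q in ['pivot','lever_end','lip','bead','keeper','rest','claw']:
        r=place_of('wrist',q)
        print(q,[(np.round(x['at'],1).tolist(),round(x['confidence'],2)) for x in r[:2]])
E
```

```text
[ 506.39386209 -107.71712132  237.91615852] [1.79982377e+02 4.15726245e-02 1.04831364e+02] [-1.09153143  0.92129059  1.1839041 ]
pivot [([180.7, 279.4], 0.91)]
lever_end [([172.2, 276.3], 0.67), ([179.7, 276.0], 0.18)]
lip [([247.8, 285.6], 0.71)]
bead [([232.0, 281.7], 0.92), ([175.0, 273.3], 0.72)]
keeper [([219.7, 283.6], 0.64)]
rest [([122.3, 275.4], 0.91)]
claw [([170.8, 280.2], 0.75)]
```

View pics/w1.png

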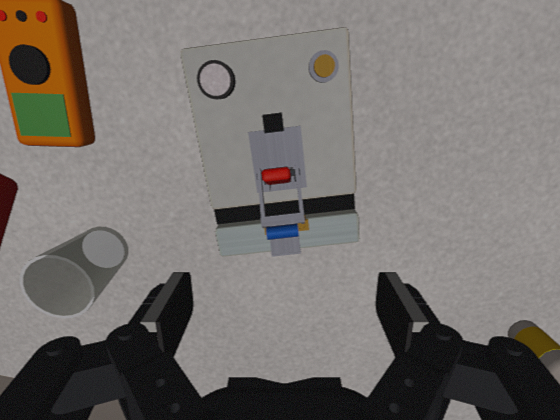

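```bash
cat >> h.py <<'E'
def ray(n,rc,s=None):
    K,A,p,m=cam(n,s)
    if np.ndim(A)<2: A=R.from_euler('xyz',A,degrees=True).as_matrix()
    c=np.array([(rc[1]-K[0,2])/K[0,0],-(rc[0]-K[1,2])/K[1,1],-1.]); return p,A@c
def onz(n,rc,z,s=None):
    p,d=ray(n,rc,s); return p+d*(z-p[2])/d[2]
E
python3 - <<'E'
from h import *
s=sense()
f=lambda rc,z:onz('wrist',rc,z,s)
c=[f((48,182),90),f((28,348),90),f((208,217),90),f((195,355),90)]
print(np.round(c,1))
for a,b in((0,1),(2,3),(0,2),(1,3)):
    v=c[b]-c[a]; print(np.linalg.norm(v),np.degrees(np.arctan2(v[1],v[0])))
for n,rc,z in(('rest',(122.3,275.4),102),('keeper',(219.7,283.6),106),('pivot',(180.7,279.4),106),('lever_end',(172.2,276.3),170),('bead',(232,281.7),172)):
    print(n,np.round(f(rc,z),1))
im=cv2.imread('pics/w1.png');cv2.imwrite('pics/w1c.png',cv2.resize(im[100:270,170:370],(800,680))[:600])
E
```

```text
[[ 406.8 -222.9   90. ]
 [ 355.2  -86.6   90. ]
 [ 545.3 -165.3   90. ]
 [ 496.4  -32.6   90. ]]
145.70538870721785 110.73367080963851
141.43464099552412 110.23731039260034
149.97395132426269 22.567037478982026
151.1233315405494 20.931591806659313
rest [ 446.6 -128.   102. ]
keeper [534.6 -97.4 106. ]
pivot [ 497.3 -111.2  106. ]
lever_end [ 476.  -118.1  170. ]
bead [ 520.5 -102.5  172. ]
```

View pics/w1c.png

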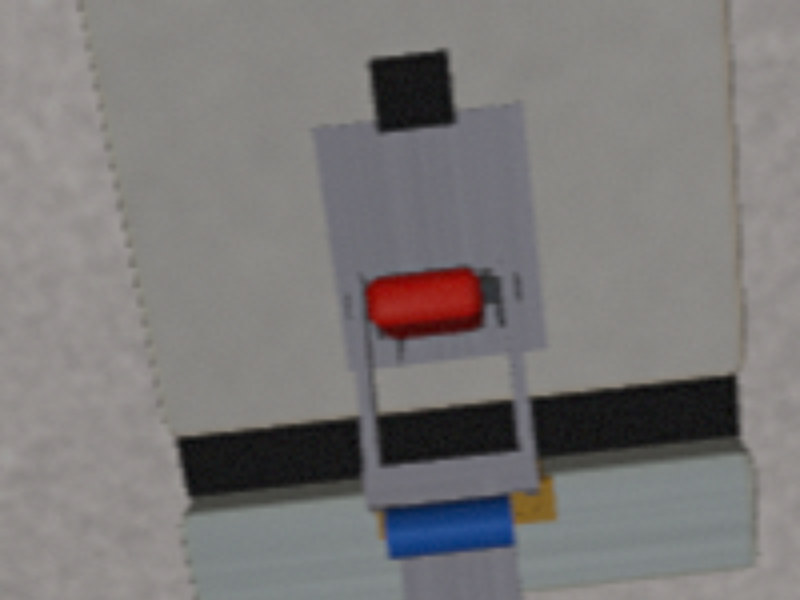

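Emit:
apply_moves(targets="0 0 -0.05 0.05 0.5 1.5 5;0 0 -0.094 0.15 1.4 3 5;0 0 -0.094 0.15 1.4 4.5 5;0 0 -0.094 0.15 1.4 4.5 5;0 0 -0.094 0.15 1.4 4.5 5")

```text
time: 4.35
tool_pos: [518.6, -99.4, 192.7]
tcp_rot: [-180.0, -0.0, 109.9]
ft_force: [0.9, 0.1, 0.3]
finger_gap: 49.9
```

```bash
python3 - <<'E'
from h import *
s=sense(); print(s['tool_pos'],s['tcp_rot'],s['ft_force'],s['finger_gap'])
im=snapshot('wrist'); cv2.imwrite('pics/w2.png',im[:,:,::-1])
for q,z in [('pivot',106),('lever_end',166),('bead',173),('keeper',106),('rest',102),('lip',150)]:
        r=place_of('wrist',q)
        print(q,[(np.round(x['at'],1).tolist(),round(x['confidence'],2),np.round(onz('wrist',x['at'],z,s),1)) for x in r[:2]])
E
```

```text
[518.58642135 -99.44706378 192.67440772] [-1.79954758e+02 -2.64960841e-02  1.09943784e+02] [0.89453115 0.11365409 0.31835249] 49.8680056271515
pivot [([174.7, 272.7], 0.59, array([ 496.9, -117.5,  106. ]))]
lever_end [([166.1, 271.9], 0.61, array([ 478.5, -122.3,  166. ]))]
bead [([238.9, 273.6], 0.89, array([ 520.4, -106.3,  173. ]))]
keeper [([233.2, 68.0], 0.52, array([ 604. , -264.2,  106. ]))]
rest [([109.2, 274.6], 0.93, array([ 449.3, -132.7,  102. ])), ([235.4, 68.0], 0.35, array([ 608.7, -266. ,  102. ]))]
lip [([255.1, 274.1], 0.56, array([542.3, -99. , 150. ]))]
```

View pics/w2.png

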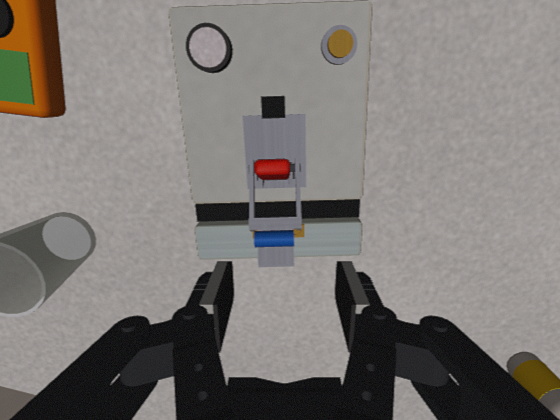

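```bash
python3 - <<'E'
from h import *
for i in range(2):
    s=sense(); print(s['tool_pos'],s['tcp_rot'],s['ft_force'],s['finger_gap'])
    im=snapshot('wrist')
cv2.imwrite('pics/w3.png',im[:,:,::-1])
f=lambda rc,z:onz('wrist',rc,z,s)
K,A,p,_=cam('wrist',s); print(p)
for q,z in [('bead',173),('rest',102),('pivot',106),('lever_end',166)]:
        r=place_of('wrist',q)
        print(q,[(np.round(x['at'],1).tolist(),round(x['confidence'],2),np.round(f(x['at'],z),1)) for x in r[:1]])
# box top corners and brass bar right end
for rc in((8,170),(2,371),(202,196),(199,360)): print(rc,np.round(f(rc,90),1))
E
```

```text
[ 519.38995114 -100.0206433   193.41796136] [1.79953152e+02 3.30548207e-02 1.09955987e+02] [-1.13019702 -0.21638943  0.07392029] 50.164676162588194
[ 519.3335542  -100.0219636   193.26335664] [1.79964741e+02 2.54815476e-02 1.09957042e+02] [ 0.43529049  0.19349846 -0.51832541] 50.03176452815183
[ 439.86664932 -129.33528445  360.2531994 ]
bead [([238.6, 275.5], 0.93, array([ 520.9, -105.8,  173. ]))]
rest [([106.1, 274.6], 0.78, array([ 448.1, -134.1,  102. ]))]
pivot [([173.5, 274.5], 0.85, array([ 496.5, -117. ,  106. ]))]
lever_end [([164.2, 274.5], 0.7, array([ 477.8, -121.8,  166. ]))]
(8, 170) [ 410.3 -228.5   90. ]
(2, 371) [357.  -92.6  90. ]
(202, 196) [ 547.6 -172.4   90. ]
(199, 360) [496.  -38.6  90. ]
```

Emit:
apply_moves(targets="0 0 -0.015 -0.68 0 0 5;0 0 -0.015 -0.68 0 1 4.5;0 0 -0.015 -0.68 0 2.3 4;0 0 -0.015 -0.68 0 3.65 4;0 0 -0.015 -0.68 0 3.65 4")

```text
time: 5.5
tool_pos: [519.3, -105.6, 152.6]
tcp_rot: [-179.7, -0.2, 110.8]
ft_force: [0.4, 1.2, -0.2]
finger_gap: 40.0
```

```bash
python3 - <<'E'
from h import *
s=sense(); print(s['tool_pos'],s['tcp_rot'],s['ft_force'],s['finger_gap'])
im=snapshot('wrist');im2=snapshot('side')
cv2.imwrite('pics/v4.png',np.hstack([cv2.resize(im[150:350,180:380],(400,400)),cv2.resize(im2[170:270,250:350],(400,400))])[:,:,::-1])
E
```

```text
[ 519.34184093 -105.60372674  152.5721231 ] [-179.74868354   -0.19636868  110.82640778] [ 0.4123744   1.2211567  -0.22236144] 40.00433027421791
```

View pics/v4.png

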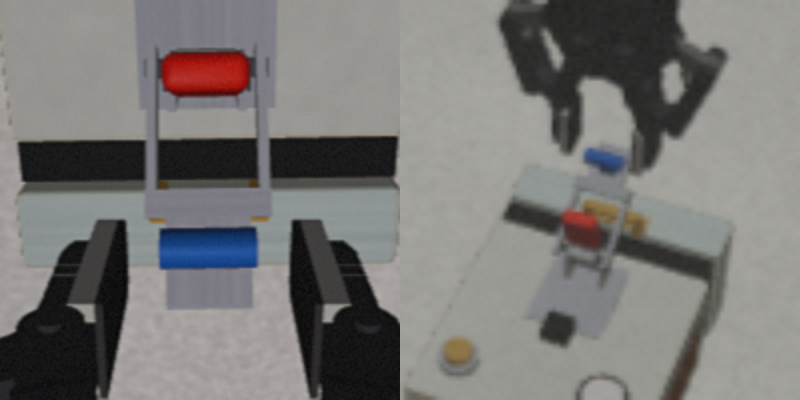

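Emit:
apply_moves(targets="0 0 0 0 0 0.5 4;0 0 0 0 0 1.0 4;0 0 0 0 0 1.2 4;0 0 0 0 0 1.2 4;0 0 0 0 0 1.2 4")

```text
time: 6.1
tool_pos: [521.5, -106.3, 144.4]
tcp_rot: [180.0, 0.0, 110.8]
ft_force: [-0.3, -0.4, -0.3]
finger_gap: 40.0
```

```bash
python3 - <<'E'
from h import *
s=sense(); print(s['tool_pos'],s['tcp_rot'],s['ft_force'],s['finger_gap'])
im=snapshot('wrist');im2=snapshot('side')
cv2.imwrite('pics/v5.png',np.hstack([cv2.resize(im[150:350,180:380],(400,400)),cv2.resize(im2[180:250,265:335],(400,400))])[:,:,::-1])
E
```

```text
[ 521.48383959 -106.28031545  144.37243369] [1.79998011e+02 4.67426203e-03 1.10833207e+02] [-0.34022519 -0.36162384 -0.34333638] 40.02225269067963
```

View pics/v5.png

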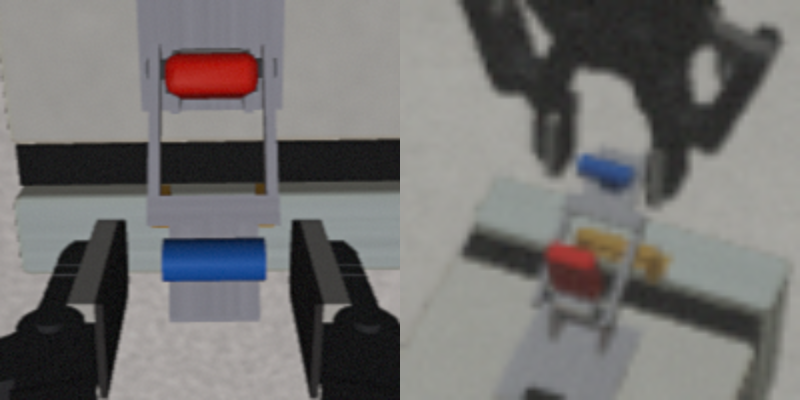

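Emit:
apply_moves(targets="0 0 0 0 0 0.3 4;0 0 0 0 0 0.3 2.8;0 0 0 0 0 0.3 2.2;0 0 0 0 0 0.3 2.0;0 0 0 0 0 0.3 2.0", force=30)

```text
time: 6.7
tool_pos: [521.2, -105.7, 141.1]
tcp_rot: [-180.0, -0.1, 110.9]
ft_force: [-1.3, 4.2, -0.2]
finger_gap: 22.6
```

```bash
python3 - <<'E'
from h import *
s=sense(); print(s['tool_pos'],s['tcp_rot'],s['ft_force'],s['finger_gap'])
im=snapshot('wrist');im2=snapshot('side')
cv2.imwrite('pics/v6.png',np.hstack([cv2.resize(im[150:350,180:380],(400,400)),cv2.resize(im2[180:250,265:335],(400,400))])[:,:,::-1])
E
```

```text
[ 521.21502955 -105.7380107   141.08204402] [-1.79983027e+02 -5.51728320e-02  1.10851896e+02] [-1.293344    4.18236348 -0.18522721] 22.614493306966995
```

View pics/v6.png

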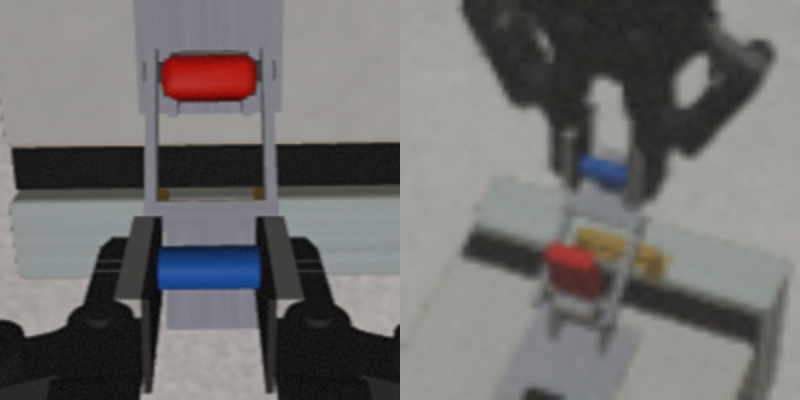

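```bash
cat >> h.py <<'E'
from scipy.optimize import least_squares
def blob(im,col):
    h=cv2.cvtColor(im,cv2.COLOR_RGB2HSV); H,S,V=h[...,0].astype(int),h[...,1],h[...,2]
    m=((abs(H-112)<14) if col=='b' else ((H<8)|(H>172)) if col=='r' else (abs(H-20)<8))&(S>130)&(V>50)
    n,l,st,c=cv2.connectedComponentsWithStats(m.astype(np.uint8)); return [(c[i][::-1].round(1).tolist(),int(st[i,4])) for i in range(1,n) if st[i,4]>4]
def tri(obs,s):
    L=[ray(n,rc,s) for n,rc in obs]
    A=sum(np.eye(3)-np.outer(d,d)/(d@d) for p,d in L); b=sum((np.eye(3)-np.outer(d,d)/(d@d))@p for p,d in L)
    X=np.linalg.solve(A,b); return X,[round(float(np.linalg.norm(np.cross(X-p,d))/np.linalg.norm(d)),1) for p,d in L]
def near(im,col,rc,r=60):
    bl=[b for b in blob(im,col) if np.hypot(b[0][0]-rc[0],b[0][1]-rc[1])<r]
    return max(bl,key=lambda b:b[1])[0] if bl else None
def look():
    s=sense(); ims={n:snapshot(n) for n in('scene','side','wrist')}
    for c in 'br':
        guess={'scene':(168,278),'side':(215,298),'wrist':(250,285) if c=='b' else (185,285)}
        obs=[(n,near(ims[n],c,guess[n],45)) for n in ims]; obs=[o for o in obs if o[1]]
        print(c,obs); 
        for o in ([0,1],[0,2],[1,2],[0,1,2]):
            if max(o)<len(obs): X,e=tri([obs[i] for i in o],s); print('  ',o,X.round(1),e)
    print('tcp',s['tool_pos'].round(1),s['ft_force'].round(2),s['finger_gap'].round(1)); return s,ims
E
python3 - <<'E'
from h import *
s,ims=look()
K,A,p,_=cam('side');print(A)
E
```

```text
b [('scene', [165.5, 272.1]), ('side', [209.1, 300.1]), ('wrist', [283.6, 284.3])]
   [0, 1] [ 523.6 -105.6  176. ] [4.2, 4.2]
   [0, 2] [ 523.5 -108.3  172.9] [3.0, 3.0]
   [1, 2] [ 513.8 -108.9  184.8] [0.3, 0.3]
   [0, 1, 2] [ 522.4 -106.2  174.8] [4.9, 3.9, 2.2]
r [('side', [225.0, 294.9]), ('wrist', [188.6, 284.2])]
   [0, 1] [ 479.7 -122.4  163.7] [0.4, 0.4]Traceback (most recent call last):
  File "<stdin>", line 2, in <module>
  File "h.py", line 37, in look
    print('tcp',s['tool_pos'].round(1),s['ft_force'].round(2),s['finger_gap'].round(1)); return s,ims
                                                              ^^^^^^^^^^^^^^^^^^^^^
AttributeError: 'float' object has no attribute 'round'
```

```bash
sed -i "s/s\['finger_gap'\].round(1)/s['finger_gap']/" h.py; cat >> h.py <<'E'
def pin(q): return 20*np.array([-np.cos(q-.171),np.sin(q-.171)])
def rot(f,v): c,s=np.cos(f),np.sin(f); return np.array([c*v[0]-s*v[1],s*v[0]+c*v[1]])
def B(q,f): return pin(q)+rot(f,(54,31))
def lip(q,f): return pin(q)+rot(f,(64.7,0))
def inv(b,g): return least_squares(lambda x:B(*x)-b,g).x
E
python3 - <<'E'
from h import *
b0=B(1.25,.424); print('b0',b0)
for q in (1.4,1.55,1.7,1.85): b=B(q,.424); print(q,.424,(b-b0).round(1),lip(q,.424).round(1))
for f in np.linspace(.424,-.3,9): b=B(1.88,f); print(1.88,f.round(3),(b-b0).round(1),lip(1.88,f).round(1))
for x in (64,60,57,54,51,49,47):
    r=least_squares(lambda v:lip(*v)-[x,0],(1.6,-.3)).x; print(r.round(3),x,(B(*r)-b0).round(1))
E
```

```text
b0 [27.02043493 68.10080429]
1.4 0.424 [2.7 1.2] [52.3 45.5]
1.55 0.424 [5.6 2. ] [55.2 46.3]
1.7 0.424 [8.6 2.4] [58.1 46.6]
1.85 0.424 [11.6  2.3] [61.1 46.5]
1.88 0.424 [12.2  2.2] [61.7 46.4]
1.88 0.334 [16.6 -1.3] [63.9 41. ]
1.88 0.243 [20.7 -5.2] [65.6 35.4]
1.88 0.153 [24.4 -9.4] [66.7 29.6]
1.88 0.062 [ 27.7 -14. ] [67.3 23.8]
1.88 -0.029 [ 30.6 -18.8] [67.4 18. ]
1.88 -0.119 [ 33.  -23.9] [67.  12.1]
1.88 -0.209 [ 35.  -29.2] [66.   6.4]
1.88 -0.3 [ 36.5 -34.6] [64.6  0.7]
[ 1.863 -0.312] 64 [ 36.3 -35.3]
[ 1.664 -0.313] 60 [ 32.4 -35.3]
[ 1.504 -0.305] 57 [ 29.1 -35.3]
[ 1.327 -0.287] 54 [ 25.5 -35.3]
[ 1.122 -0.254] 51 [ 21.4 -35.4]
[ 0.957 -0.22 ] 49 [ 18.3 -35.5]
[ 0.747 -0.169] 47 [ 14.6 -35.7]
```

Emit:
apply_moves(targets="0 0 0 0 0.27 -0.12 2;0 0 0 0 0.56 -0.2 2;0 0 0 0 0.86 -0.24 2;0 0 0 0 1.16 -0.23 2;0 0 0 0 1.22 -0.22 2")

```text
time: 7.45
tool_pos: [531.8, -101.6, 142.2]
tcp_rot: [-179.8, -0.1, 110.8]
ft_force: [-4.9, 3.7, -3.4]
finger_gap: 23.0
```

```bash
python3 - <<'E'
from h import *
s,ims=look()
E
```

```text
b [('scene', [167.9, 269.5]), ('side', [205.6, 301.2]), ('wrist', [283.3, 284.3])]
   [0, 1] [ 533.7 -100.9  177.9] [4.7, 4.7]
   [0, 2] [ 533.7 -104.3  174.4] [3.1, 3.1]
   [1, 2] [ 522.3 -105.2  188.6] [0.7, 0.7]
   [0, 1, 2] [ 532.5 -101.8  176.7] [5.3, 4.6, 2.3]
r [('side', [220.2, 298.1]), ('wrist', [212.7, 284.4])]
   [0, 1] [ 504.1 -112.2  154.5] [0.3, 0.3]
tcp [ 531.8 -101.6  142.2] [-4.9   3.73 -3.36] 22.998009237865492
```

Emit:
apply_moves(targets="0 0 0 0.05 0.44 0.35 2;0 0 0 0.05 0.85 0.74 2;0 0 0 0.05 1.22 1.16 2;0 0 0 0.05 1.55 1.62 2;0 0 0 0.05 1.84 2.1 2")

```text
time: 8.1
tool_pos: [551.1, -94.3, 123.6]
tcp_rot: [179.9, 0.0, 110.9]
ft_force: [-1.3, 6.7, 4.9]
finger_gap: 22.8
```

```bash
python3 - <<'E'
from h import *
s,ims=look()
im=ims['wrist'];im2=ims['side']
cv2.imwrite('pics/v7.png',np.hstack([cv2.resize(im[150:350,180:380],(400,400)),cv2.resize(im2[180:250,265:335],(400,400))])[:,:,::-1])
E
```

```text
b [('scene', [175.9, 264.9]), ('side', [205.5, 304.2]), ('wrist', [281.2, 284.7])]
   [0, 1] [551.  -96.2 162.5] [4.6, 4.6]
   [0, 2] [550.6 -98.5 159.2] [4.0, 4.0]
   [1, 2] [541.3 -98.3 169.9] [0.1, 0.1]
   [0, 1, 2] [549.5 -96.4 161.2] [5.8, 3.8, 2.9]
r [('scene', [168.1, 276.6]), ('side', [219.1, 299.0]), ('wrist', [196.9, 284.7])]
   [0, 1] [ 510.7 -110.6  152.5] [1.2, 1.2]
   [0, 2] [ 511.4 -110.4  153.5] [0.8, 0.8]
   [1, 2] [ 511.1 -109.3  151. ] [0.5, 0.5]
   [0, 1, 2] [ 510.8 -110.3  152.7] [1.4, 1.2, 0.5]
tcp [551.1 -94.3 123.6] [-1.33  6.69  4.88] 22.7761492378781
```

View pics/v7.png

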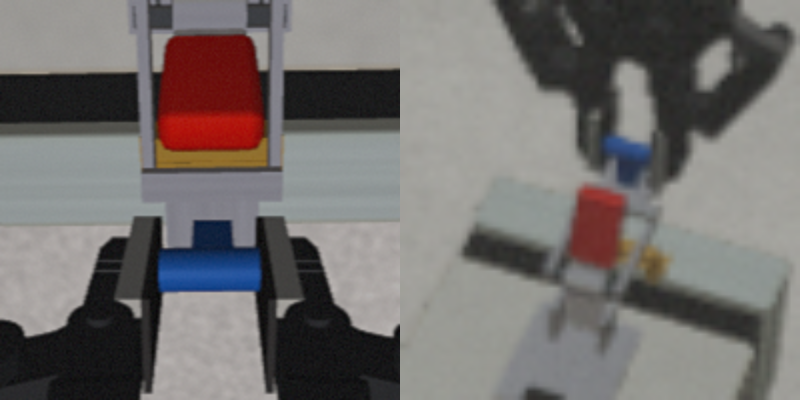

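Emit:
apply_moves(targets="0 0 0 0.1 0.1 0.3 2;0 0 0 0.1 0.2 0.6 2;0 0 0 0.1 0.28 0.9 2;0 0 0 0.1 0.35 1.2 2;0 0 0 0.1 0.35 1.2 2")

```text
time: 8.75
tool_pos: [554.5, -92.6, 111.6]
tcp_rot: [179.8, 0.1, 110.9]
ft_force: [2.2, 5.5, 4.3]
finger_gap: 22.6
```

```bash
python3 - <<'E'
from h import *
s,ims=look()
for n in('scene','side'):
    print(n,[ (q,[(np.round(x['at'],1).tolist(),round(x['confidence'],2)) for x in place_of(n,q)[:2]]) for q in('keeper','lip')])
im=ims['scene'];im2=ims['side']
cv2.imwrite('pics/v8.png',np.hstack([cv2.resize(im[145:215,245:315],(400,400)),cv2.resize(im2[180:250,265:335],(400,400))])[:,:,::-1])
E
```

```text
b [('scene', [179.6, 263.7]), ('side', [207.5, 304.6]), ('wrist', [281.2, 284.3])]
   [0, 1] [555.3 -95.  151.4] [5.1, 5.1]
   [0, 2] [554.5 -97.5 147.3] [4.7, 4.7]
   [1, 2] [544.1 -97.2 159.5] [0.5, 0.5]
   [0, 1, 2] [553.4 -95.2 149.8] [6.6, 4.1, 3.7]
r [('side', [219.5, 298.8]), ('wrist', [191.3, 283.8])]
   [0, 1] [ 508.8 -110.3  152. ] [0.3, 0.3]
tcp [554.5 -92.6 111.6] [2.2  5.53 4.3 ] 22.62961198902448
scene [('keeper', [([190.9, 271.4], 0.81)]), ('lip', [([191.8, 261.7], 0.63)])]
side [('keeper', [([224.7, 304.2], 0.71), ([195.6, 174.6], 0.53)]), ('lip', [([167.6, 239.3], 0.66)])]
```

View pics/v8.png

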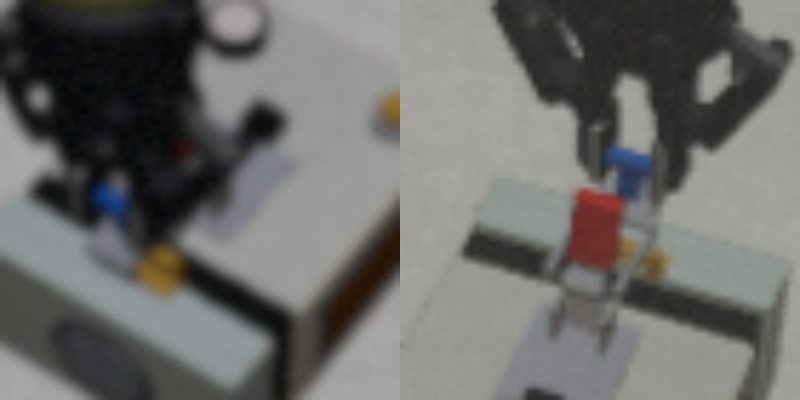

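```bash
python3 - <<'E'
from h import *
b0=B(1.25,.424); x=inv(b0+[34.1,-30.8],(1.88,-.2)); print(x,lip(*x))
for g in (62,58,55):
    r=least_squares(lambda v:lip(*v)-[g,-.5],(1.6,-.3)).x; print(r.round(3),g,(B(*r)-b0).round(1),(B(*r)-b0-[34.1,-30.8]).round(1))
E
```

```text
[ 1.80781044 -0.23884918] [64.18254769  4.64941128]
[ 1.773 -0.322] 62 [ 34.6 -35.8] [ 0.5 -5. ]
[ 1.568 -0.317] 58 [ 30.5 -35.8] [-3.6 -5. ]
[ 1.398 -0.303] 55 [ 27.  -35.8] [-7.1 -5. ]
```

Emit:
apply_moves(targets="0 0 0 0.05 0.02 0.15 2;0 0 0 0.1 0.03 0.3 2;0 0 0 0.1 0.05 0.5 2;0 0 0 0.1 0.05 0.5 2;0 0 0 0.1 0.05 0.5 2")

```text
time: 9.6
tool_pos: [553.1, -92.3, 105.6]
tcp_rot: [180.0, 0.1, 110.8]
ft_force: [3.9, -0.8, 3.5]
finger_gap: 22.8
```

Emit:
apply_moves(targets="0 0 0 0 -0.1 0 2;0 0 0 0 -0.2 0 2;0 0 0 0 -0.3 0 2;0 0 0 0 -0.4 0 2;0 0 0 0 -0.4 0 2")

```text
time: 10.1
tool_pos: [549.0, -93.7, 105.5]
tcp_rot: [-180.0, 0.0, 110.8]
ft_force: [3.2, -3.8, 3.3]
finger_gap: 22.6
```

```bash
python3 - <<'E'
from h import *
X=np.array([.934,.357])
for i in range(4):
    s=sense(); f=s['ft_force']; print(s['tool_pos'].round(2), 'along',round(f[:2]@X,2),'lat',round(f[1]*.934-f[0]*.357,2),'z',round(f[2],2)); snapshot('wrist')
for n in('scene','side','wrist'):
    snapshot(n); print(n,[ (q,[(np.round(x['at'],1).tolist(),round(x['confidence'],2)) for x in place_of(n,q)[:2]]) for q in('keeper','lip')])
E
```

```text
[548.98 -93.69 105.52] along 1.62 lat -4.73 z 3.27
[548.99 -93.7  105.51] along 2.58 lat -4.42 z 2.44
[548.97 -93.67 105.48] along 2.12 lat -4.86 z 2.83
[549.01 -93.7  105.51] along 2.18 lat -4.53 z 2.7
scene [('keeper', [([187.0, 269.9], 0.66)]), ('lip', [])]
side [('keeper', [([223.1, 302.3], 0.84)]), ('lip', [([216.9, 301.9], 0.68)])]
wrist [('keeper', [([237.3, 282.2], 0.83)]), ('lip', [([259.2, 283.9], 0.89)])]
```

Emit:
apply_moves(targets="0 0 0 -0.02 -0.04 0 2;0 0 0 -0.04 -0.08 0 2;0 0 0 -0.05 -0.12 0 2;0 0 0 -0.05 -0.16 0 2;0 0 0 -0.05 -0.2 0 2")

```text
time: 11.25
tool_pos: [547.4, -94.4, 105.5]
tcp_rot: [-180.0, 0.0, 110.8]
ft_force: [3.3, -3.0, 3.2]
finger_gap: 22.7
```

Emit:
apply_moves(targets="0 0 0 0 -0.02 0 2;0 0 0 0 -0.04 0 2;0 0 0 0 -0.06 0 2;0 0 0 0 -0.08 0 2;0 0 0 0 -0.1 0 2")

```text
time: 11.75
tool_pos: [546.5, -94.7, 105.5]
tcp_rot: [-180.0, 0.0, 110.8]
ft_force: [3.6, -4.3, 3.4]
finger_gap: 22.7
```

Emit:
apply_moves(targets="0 0 0 0 -0.02 0 2;0 0 0 0 -0.04 0 2;0 0 0 0 -0.06 0 2;0 0 0 0 -0.08 0 2;0 0 0 0 -0.1 0 2")

```text
time: 12.25
tool_pos: [545.5, -95.1, 105.4]
tcp_rot: [-180.0, 0.0, 110.8]
ft_force: [3.2, -3.6, 3.9]
finger_gap: 22.6
```

```bash
cat > ft.py <<'E'
from h import *
X=np.array([.934,.357]); F=[];Q=[]
for i in range(4):
    s=sense(); f=s['ft_force']; F.append([f[:2]@X,f[1]*.934-f[0]*.357,f[2]]); Q.append(s['tool_pos']); snapshot('wrist')
print(np.mean(Q,0).round(2),'along,lat,z',np.mean(F,0).round(2),s['finger_gap'],s['time'])
for q in('keeper','lip','bead'): print(q,[(np.round(x['at'],1).tolist(),round(x['confidence'],2)) for x in place_of('wrist',q)[:1]])
E
python3 ft.py
```

```text
[545.54 -95.06 105.44] along,lat,z [ 1.61 -4.55  3.34] 22.72130800216289 12.4
keeper []
lip []
bead [([285.8, 282.4], 0.89)]
```

Emit:
apply_moves(targets="0 0 0 0 -0.02 0 2;0 0 0 0 -0.04 0 2;0 0 0 0 -0.06 0 2;0 0 0 0 -0.08 0 2;0 0 0 0 -0.1 0 2")

```text
time: 13.1
tool_pos: [544.6, -95.4, 105.4]
tcp_rot: [-180.0, 0.0, 110.8]
ft_force: [3.0, -4.0, 3.2]
finger_gap: 22.3
```

Emit:
apply_moves(targets="0 0 0 0 -0.02 0 2;0 0 0 0 -0.04 0 2;0 0 0 0 -0.06 0 2;0 0 0 0 -0.08 0 2;0 0 0 0 -0.1 0 2")

```text
time: 13.6
tool_pos: [543.6, -95.8, 105.4]
tcp_rot: [-180.0, 0.0, 110.8]
ft_force: [3.0, -3.8, 2.6]
finger_gap: 22.8
```

Emit:
apply_moves(targets="0 0 0 0 -0.02 0 2;0 0 0 0 -0.04 0 2;0 0 0 0 -0.06 0 2;0 0 0 0 -0.08 0 2;0 0 0 0 -0.1 0 2")

```text
time: 14.1
tool_pos: [542.9, -96.1, 105.4]
tcp_rot: [180.0, 0.0, 110.8]
ft_force: [5.1, -4.0, 2.1]
finger_gap: 22.9
```

Emit:
apply_moves(targets="0 0 0 0 -0.01 0 2;0 0 0 0 -0.02 0 2;0 0 0 0 -0.03 0 2;0 0 0 0 -0.04 0 2;0 0 0 0 -0.05 0 2")

```text
time: 14.6
tool_pos: [542.5, -96.2, 105.4]
tcp_rot: [180.0, 0.0, 110.8]
ft_force: [4.3, -4.6, 2.0]
finger_gap: 22.9
```

```bash
python3 ft.py; python3 - <<'E'
from h import *
im=snapshot('wrist'); im2=snapshot('side')
cv2.imwrite('pics/v9.png',np.hstack([cv2.resize(im[130:330,180:380],(400,400)),cv2.resize(im2[180:250,265:335],(400,400))])[:,:,::-1])
E
```

```text
[542.43 -96.26 105.41] along,lat,z [ 3.05 -5.57  1.75] 22.904636073769407 14.75
keeper []
lip [([261.2, 283.0], 0.87)]
bead [([289.3, 282.3], 0.94)]
```

View pics/v9.png

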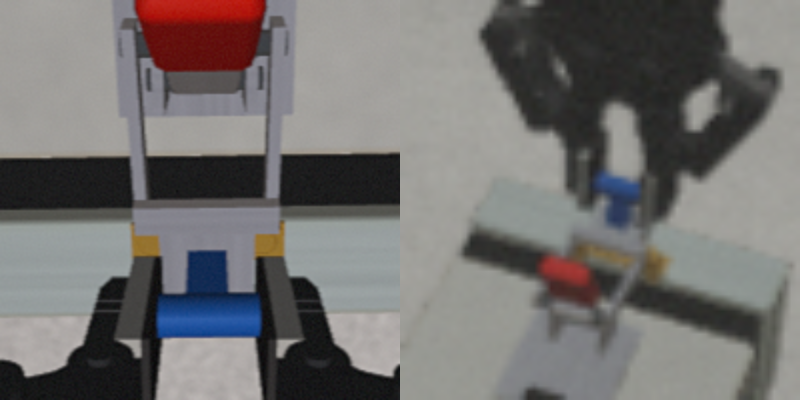

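Emit:
apply_moves(targets="0 0 0 0 -0.01 0 2;0 0 0 0 -0.02 0 2;0 0 0 0 -0.03 0 2;0 0 0 0 -0.04 0 2;0 0 0 0 -0.05 0 2")

```text
time: 15.55
tool_pos: [542.0, -96.5, 105.4]
tcp_rot: [180.0, 0.0, 110.8]
ft_force: [4.8, -4.5, 2.1]
finger_gap: 22.2
```

Emit:
apply_moves(targets="0 0 0 0 -0.01 0 2;0 0 0 0 -0.02 0 2;0 0 0 0 -0.03 0 2;0 0 0 0 -0.04 0 2;0 0 0 0 -0.05 0 2")

```text
time: 16.05
tool_pos: [541.5, -96.6, 105.4]
tcp_rot: [180.0, 0.0, 110.8]
ft_force: [3.6, -4.2, 1.3]
finger_gap: 22.5
```

Emit:
apply_moves(targets="0 0 0 0 -0.01 0 2;0 0 0 0 -0.02 0 2;0 0 0 0 -0.03 0 2;0 0 0 0 -0.04 0 2;0 0 0 0 -0.05 0 2")

```text
time: 16.55
tool_pos: [541.1, -96.8, 105.4]
tcp_rot: [180.0, 0.0, 110.8]
ft_force: [4.1, -4.5, 2.4]
finger_gap: 22.8
```

Emit:
apply_moves(targets="0 0 0 0 -0.01 0 2;0 0 0 0 -0.02 0 2;0 0 0 0 -0.03 0 2;0 0 0 0 -0.04 0 2;0 0 0 0 -0.05 0 2")

```text
time: 17.05
tool_pos: [540.6, -97.0, 105.4]
tcp_rot: [180.0, 0.0, 110.8]
ft_force: [5.2, -3.8, 0.3]
finger_gap: 23.1
```

Emit:
apply_moves(targets="0 0 0 0 -0.01 0 2;0 0 0 0 -0.02 0 2;0 0 0 0 -0.03 0 2;0 0 0 0 -0.04 0 2;0 0 0 0 -0.05 0 2")

```text
time: 17.55
tool_pos: [540.1, -97.2, 105.4]
tcp_rot: [180.0, 0.0, 110.8]
ft_force: [4.7, -4.5, 2.2]
finger_gap: 22.7
```

Emit:
apply_moves(targets="0 0 0 0 -0.01 0 2;0 0 0 0 -0.02 0 2;0 0 0 0 -0.03 0 2;0 0 0 0 -0.04 0 2;0 0 0 0 -0.05 0 2")

```text
time: 18.05
tool_pos: [539.6, -97.4, 105.3]
tcp_rot: [180.0, 0.0, 110.8]
ft_force: [5.2, -3.8, 1.5]
finger_gap: 22.9
```

```bash
python3 ft.py; python3 - <<'E'
from h import *
im=snapshot('wrist')
cv2.imwrite('pics/v10.png',np.hstack([cv2.resize(cv2.imread('pics/v9.png')[:,:400],(400,400)),cv2.resize(im[130:330,180:380],(400,400))[:,:,::-1]]))
b0=B(1.25,.424)
x=inv(b0+[20.1,-35.8],(1.1,-.25)); print(x,lip(*x))
E
```

```text
[539.63 -97.36 105.32] along,lat,z [ 2.84 -5.46  1.37] 22.501846018580522 18.2
keeper [([288.9, 282.3], 0.72)]
lip []
bead [([287.3, 281.9], 0.92)]
[ 1.04738394 -0.24573454] [49.95766026 -0.37089833]
```

View pics/v10.png

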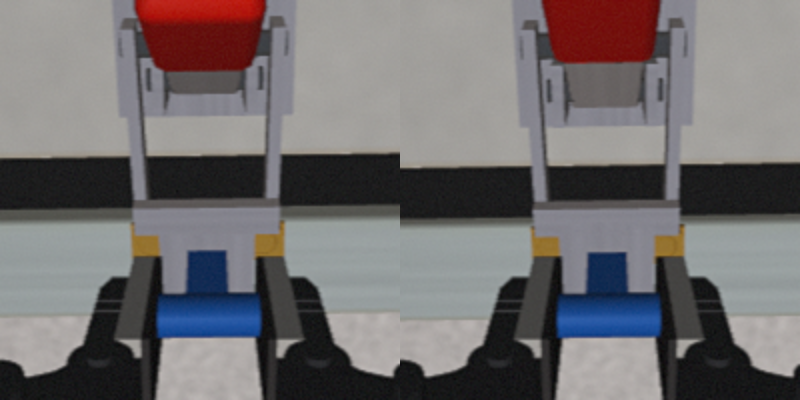

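Emit:
apply_moves(targets="0 0 0 0 -0.01 0 2;0 0 0 0 -0.02 0 2;0 0 0 0 -0.03 0 2;0 0 0 0 -0.04 0 2;0 0 0 0 -0.04 0 2")

```text
time: 18.95
tool_pos: [539.2, -97.5, 105.3]
tcp_rot: [180.0, 0.0, 110.8]
ft_force: [5.0, -4.2, 1.2]
finger_gap: 22.7
```

Emit:
apply_moves(targets="0 0 0 0 -0.01 0 2;0 0 0 0 -0.02 0 2;0 0 0 0 -0.03 0 2;0 0 0 0 -0.04 0 2;0 0 0 0 -0.04 0 2")

```text
time: 19.45
tool_pos: [539.0, -97.6, 105.3]
tcp_rot: [180.0, 0.0, 110.8]
ft_force: [4.8, -3.8, 0.9]
finger_gap: 23.3
```

Emit:
apply_moves(targets="0 0 0 0 -0.01 0 2;0 0 0 0 -0.02 0 2;0 0 0 0 -0.03 0 2;0 0 0 0 -0.03 0 2;0 0 0 0 -0.03 0 2")

```text
time: 19.95
tool_pos: [538.8, -97.7, 105.4]
tcp_rot: [180.0, 0.0, 110.8]
ft_force: [5.8, -3.0, 1.5]
finger_gap: 22.8
```

```bash
python3 ft.py
```

```text
[538.8  -97.71 105.35] along,lat,z [ 3.89 -5.25  0.6 ] 22.587616289128306 20.1
keeper []
lip [([263.9, 283.1], 0.79)]
bead [([289.6, 281.1], 0.62)]
```

Emit:
apply_moves(targets="0 0 0 0 -0.01 0 2;0 0 0 0 -0.02 0 2;0 0 0 0 -0.03 0 2;0 0 0 0 -0.03 0 2;0 0 0 0 -0.03 0 2")

```text
time: 20.8
tool_pos: [538.6, -97.7, 105.4]
tcp_rot: [180.0, 0.0, 110.8]
ft_force: [6.7, -3.4, 0.3]
finger_gap: 22.9
```

Emit:
apply_moves(targets="0 0 0 0 -0.01 0 2;0 0 0 0 -0.02 0 2;0 0 0 0 -0.03 0 2;0 0 0 0 -0.03 0 2;0 0 0 0 -0.03 0 2")

```text
time: 21.3
tool_pos: [538.4, -97.8, 105.4]
tcp_rot: [179.9, 0.0, 110.8]
ft_force: [6.8, -3.1, 0.8]
finger_gap: 22.8
```

Emit:
apply_moves(targets="0 0 0 0 -0.01 0 2;0 0 0 0 -0.02 0 2;0 0 0 0 -0.03 0 2;0 0 0 0 -0.04 0 2;0 0 0 0 -0.04 0 2")

```text
time: 21.8
tool_pos: [538.2, -97.9, 105.4]
tcp_rot: [179.9, 0.0, 110.8]
ft_force: [6.9, -4.7, -0.4]
finger_gap: 22.8
```

```bash
python3 ft.py
```

```text
[538.21 -97.92 105.41] along,lat,z [ 5.56 -6.14 -0.55] 22.752144112510937 21.95
keeper []
lip [([264.0, 280.8], 0.78)]
bead [([286.1, 282.3], 0.57)]
```

Emit:
apply_moves(targets="0 0 0 0 -0.01 0 2;0 0 0 0 -0.02 0 2;0 0 0 0 -0.03 0 2;0 0 0 0 -0.04 0 2;0 0 0 0 -0.04 0 2")

```text
time: 22.65
tool_pos: [537.9, -98.0, 105.4]
tcp_rot: [179.9, 0.0, 110.8]
ft_force: [7.6, -3.3, -1.6]
finger_gap: 22.7
```

```bash
python3 ft.py
```

```text
[537.94 -98.03 105.41] along,lat,z [ 6.36 -5.67 -1.13] 23.236669424386616 22.8
keeper []
lip [([262.3, 285.3], 0.65)]
bead [([288.0, 279.9], 0.56)]
```

Emit:
apply_moves(targets="0 0 0 0 -0.01 0 2;0 0 0 0 -0.02 0 2;0 0 0 0 -0.03 0 2;0 0 0 0 -0.04 0 2;0 0 0 0 -0.05 0 2")

```text
time: 23.5
tool_pos: [537.6, -98.2, 105.4]
tcp_rot: [179.9, 0.0, 110.8]
ft_force: [9.9, -2.3, -0.9]
finger_gap: 22.7
```

```bash
python3 ft.py
```

```text
[537.63 -98.16 105.43] along,lat,z [ 7.27 -5.72 -0.84] 22.56813660104498 23.65
keeper [([286.6, 279.4], 0.45)]
lip [([265.2, 285.7], 0.85)]
bead [([286.9, 283.6], 0.76)]
```

One more small step to reach about 6 N above the slack drag, then hold.

Emit:
apply_moves(targets="0 0 0 0 -0.01 0 2;0 0 0 0 -0.02 0 2;0 0 0 0 -0.03 0 2;0 0 0 0 -0.04 0 2;0 0 0 0 -0.04 0 2")

```text
time: 24.35
tool_pos: [537.4, -98.3, 105.4]
tcp_rot: [179.9, 0.0, 110.8]
ft_force: [9.9, -2.0, -2.1]
finger_gap: 22.6
```

```bash
python3 ft.py; python3 - <<'E'
from h import *
s,ims=look()
E
```

```text
[537.38 -98.27 105.45] along,lat,z [ 8.13 -5.95 -1.55] 22.69184095145208 24.5
keeper []
lip [([263.7, 284.8], 0.8)]
bead [([291.5, 280.2], 0.74)]
b [('scene', [176.9, 268.2]), ('side', [213.7, 302.1]), ('wrist', [282.3, 283.8])]
   [0, 1] [ 538.8 -100.9  144.8] [4.7, 4.7]
   [0, 2] [ 537.9 -103.1  141. ] [4.5, 4.5]
   [1, 2] [ 528.6 -102.7  152. ] [0.7, 0.7]
   [0, 1, 2] [ 537.  -100.9  143.2] [6.2, 3.7, 3.5]
r [('scene', [157.7, 286.7]), ('side', [233.5, 292.2])]
   [0, 1] [ 467.  -128.5  148. ] [1.7, 1.7]
tcp [537.4 -98.3 105.4] [ 9.12 -2.75 -0.78] 22.636563863994276
```

Emit:
apply_moves(targets="0 0 0 0 -0.01 0 2;0 0 0 0 -0.02 0 2;0 0 0 0 -0.02 0 2;0 0 0 0 -0.02 0 2;0 0 0 0 -0.02 0 2")

```text
time: 25.35
tool_pos: [537.2, -98.3, 105.4]
tcp_rot: [179.9, 0.0, 110.8]
ft_force: [9.4, -3.0, -0.7]
finger_gap: 22.9
```

```bash
python3 ft.py
```

```text
[537.25 -98.32 105.45] along,lat,z [ 8.23 -6.04 -1.46] 22.88147727336598 25.5
keeper [([264.7, 283.0], 0.22)]
lip [([266.1, 284.2], 0.71)]
bead [([289.6, 281.6], 0.91)]
```

Emit:
apply_moves(targets="0 0 0 0 0 0 2.6;0 0 0 0 0 0 3.2;0 0 0 0 0 0 4;0 0 0 0 0 0 4.5;0 0 0 0 0 0 4.5")

```text
time: 26.2
tool_pos: [535.8, -98.3, 105.2]
tcp_rot: [-180.0, -0.0, 110.8]
ft_force: [-0.1, -0.6, -0.3]
finger_gap: 45.1
```

```bash
python3 ft.py
```

```text
[535.93 -98.4  105.32] along,lat,z [ 0.24 -0.17 -0.27] 44.95024043427562 26.35
keeper []
lip [([96.2, 279.9], 0.7)]
bead [([289.7, 279.6], 0.55)]
```

Emit:
apply_moves(targets="0 0 0 0 0 -4 4.5;0 0 0 0 0 -7 4.5;0 0 0 -2.5 -3.5 -7 0;0 0 0 -4.8 -7.3 -6 0;0 0 0 -4.8 -7.3 -3 0")

```text
time: 27.05
tool_pos: [485.3, -174.0, 138.9]
tcp_rot: [179.8, 0.4, 110.7]
ft_force: [1.3, -0.9, -0.5]
finger_gap: 1.6
```

```bash
python3 - <<'E'
from h import *
s,ims=look(); print(s['tcp_rot'])
im=ims['wrist'];im2=ims['side']
cv2.imwrite('pics/v11.png',np.hstack([cv2.resize(im[100:350,120:370],(400,400)),cv2.resize(im2[180:260,255:335],(400,400))])[:,:,::-1])
E
```

```text
b [('scene', [178.4, 270.1])]
r [('scene', [160.2, 285.9]), ('side', [232.9, 291.9])]
   [0, 1] [ 471.1 -124.7  144. ] [2.4, 2.4]
tcp [ 485.3 -174.   138.9] [ 1.26 -0.95 -0.55] 1.6096012802987028
[179.79663721   0.36714257 110.65213244]
```

View pics/v11.png

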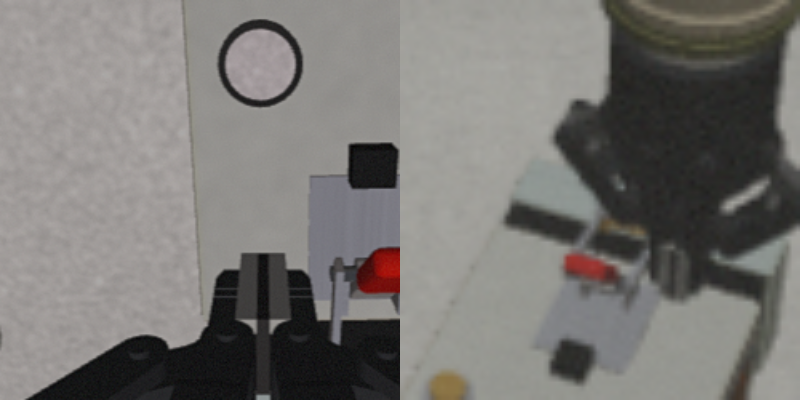

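```bash
python3 - <<'E'
from h import *
s=sense(); print(s['tool_pos'])
T=s['tool_pos']
for rc in((239,310),(238,307),(239,313)):
    p,d=ray('side',rc)
    # closest to vertical line through TCP
    t=((T-p)[:2]@d[:2])/(d[:2]@d[:2]); print((p+t*d).round(1))
E
```

```text
[ 483.28879266 -168.80991595  133.76549335]
[ 483.7 -169.4  146. ]
[ 479.2 -163.6  148.8]
[ 488.1 -175.2  147. ]
```

Emit:
apply_moves(targets="0 0 0 0 0 1.5 0;0 0 0 0 0 3 0;0 0 0 0 0 3.9 0;0 0 0 0 0 3.9 0;0 0 0 0 0 3.9 0")

```text
time: 27.7
tool_pos: [485.0, -169.0, 96.3]
tcp_rot: [-180.0, -0.0, 110.9]
ft_force: [0.8, -0.5, 1.3]
finger_gap: 0.1
```

Emit:
apply_moves(targets="0 0 0 0 0 0.1 0;0 0 0 0 0 0.2 0;0 0 0 0 0 0.3 0;0 0 0 0 0 0.4 0;0 0 0 0 0 0.5 0")

```text
time: 28.2
tool_pos: [485.0, -169.4, 91.5]
tcp_rot: [180.0, 0.0, 110.8]
ft_force: [0.2, -0.4, 0.2]
finger_gap: -0.0
```

Emit:
apply_moves(targets="0 0 0 0 0 0.1 0;0 0 0 0 0 0.2 0;0 0 0 0 0 0.3 0;0 0 0 0 0 0.4 0;0 0 0 0 0 0.5 0")

```text
time: 28.7
tool_pos: [485.0, -169.3, 86.4]
tcp_rot: [-180.0, -0.0, 110.8]
ft_force: [-0.2, 0.0, 0.4]
finger_gap: -0.2
```

Emit:
apply_moves(targets="0 0 0 0 0 0.15 0;0 0 0 0 0 0.3 0;0 0 0 0 0 0.45 0;0 0 0 0 0 0.55 0;0 0 0 0 0 0.6 0")

```text
time: 29.2
tool_pos: [485.0, -169.3, 80.4]
tcp_rot: [-180.0, -0.0, 110.8]
ft_force: [0.1, -0.1, 0.3]
finger_gap: 0.2
```

Emit:
apply_moves(targets="0 0 0 0 0 0.15 0;0 0 0 0 0 0.3 0;0 0 0 0 0 0.45 0;0 0 0 0 0 0.55 0;0 0 0 0 0 0.6 0")

```text
time: 29.7
tool_pos: [486.0, -171.4, 75.7]
tcp_rot: [179.9, 0.2, 110.8]
ft_force: [-0.4, -10.3, 4.7]
finger_gap: 0.2
```

Emit:
apply_moves(targets="0 0 0 -0.2 0 -1.5 0;0 0 0 -0.2 0 -4 0;0 0 0 -0.2 0 -8 0;0 0 0 0 0 -11 0;0 0 0 0 0 -11 0")

```text
time: 30.2
tool_pos: [487.9, -170.3, 190.7]
tcp_rot: [179.6, 0.3, 110.8]
ft_force: [0.7, -0.9, -0.3]
finger_gap: 0.1
```

```bash
python3 - <<'E'
from h import *
s,ims=look()
im=ims['wrist'];im2=ims['side']
cv2.imwrite('pics/v12.png',np.hstack([cv2.resize(im[50:350,180:480],(400,400)),cv2.resize(im2[180:260,255:335],(400,400))])[:,:,::-1])
for n in('wrist',):
  for q in('bead','lever_end','keeper'): print(q,[(np.round(x['at'],1).tolist(),round(x['confidence'],2)) for x in place_of(n,q)[:1]])
E
```

```text
b [('scene', [178.5, 270.1]), ('side', [213.5, 302.2])]
   [0, 1] [538.6 -97.5 142.5] [1.7, 1.7]
r [('scene', [160.1, 285.9]), ('side', [232.8, 292.1])]
   [0, 1] [ 471.2 -124.9  144.3] [2.2, 2.2]
tcp [ 487.9 -170.3  190.7] [ 0.68 -0.94 -0.28] 0.13402644882350817
bead [([312.4, 345.1], 0.7)]
lever_end [([221.3, 354.7], 0.56)]
keeper []
```

Emit:
apply_moves(targets="0 0 0 1.5 0.1 0 0;0 0 0 3.5 0.2 0 0;0 0 0 4.85 0.2 1 0;0 0 0 4.85 0.2 2.4 0;0 0 0 4.85 0.2 3.4 0")

```text
time: 31.0
tool_pos: [468.9, -122.6, 148.7]
tcp_rot: [-179.9, -0.1, 110.9]
ft_force: [0.1, -0.3, -0.3]
finger_gap: 0.1
```

```bash
cat > lv.py <<'E'
from h import *
X=np.array([.934,.357]); F=[];Q=[];P0=np.array([497,-116.5,106])
ims={}
for n in('scene','side','wrist','wrist'):
    s=sense(); f=s['ft_force']; F.append([f[:2]@X,f[1]*.934-f[0]*.357,f[2]]); Q.append(s['tool_pos']); ims[n]=snapshot(n)
q=np.mean(Q,0)-P0; print('tcp',np.mean(Q,0).round(1),'rel along,lat,z',(q[:2]@X).round(1),(q[1]*.934-q[0]*.357).round(1),q[2].round(1),'F',np.mean(F,0).round(2),s['time'])
for n in ims: print(n,'red',[b for b in blob(ims[n],'r') if b[1]<900 and np.hypot(b[0][0]-190,b[0][1]-285)<80],'blue',[b for b in blob(ims[n],'b') if b[1]<900 and abs(b[0][1]-285)<80])
E
python3 lv.py
```

```text
tcp [ 468.4 -122.9  148.2] rel along,lat,z -28.9 4.3 42.2 F [-0.31  0.14 -0.28] 31.15
scene red [([161.2, 286.0], 84)] blue [([0.3, 232.6], 7), ([20.7, 252.3], 63), ([26.2, 248.7], 6), ([32.9, 258.2], 45), ([40.5, 263.1], 13), ([178.5, 270.1], 24)]
side red [([232.8, 291.9], 29)] blue []
wrist red [([247.0, 279.0], 870)] blue [([351.2, 284.0], 87)]
```

Emit:
apply_moves(targets="0 0 0 -0.25 0.3 0.2 0;0 0 0 -0.25 0.3 0.5 0;0 0 0 -0.25 0.3 0.8 0;0 0 0 -0.25 0.3 1.1 0;0 0 0 -0.25 0.3 1.4 0")

```text
time: 31.7
tool_pos: [473.3, -124.6, 136.2]
tcp_rot: [-180.0, -0.0, 110.8]
ft_force: [1.0, 0.4, 0.5]
finger_gap: 0.2
```

```bash
python3 lv.py
```

```text
tcp [ 473.  -124.5  135.9] rel along,lat,z -25.2 1.1 29.9 F [ 0.01 -0.07  0.25] 31.85
scene red [([162.2, 286.0], 70)] blue [([0.3, 232.6], 7), ([12.6, 251.0], 9), ([16.4, 247.7], 7), ([28.9, 253.5], 71), ([178.5, 270.1], 24)]
side red [([233.0, 292.3], 32)] blue []
wrist red [([249.5, 284.6], 862)] blue [([348.0, 283.8], 26), ([359.0, 284.0], 173)]
```

Emit:
apply_moves(targets="0 0 0 0 0 0.2 0;0 0 0 0 0 0.4 0;0 0 0 0 0 0.6 0;0 0 0 0 0 0.8 0;0 0 0 0 0 1.0 0")

```text
time: 32.4
tool_pos: [473.7, -124.7, 126.7]
tcp_rot: [180.0, 0.0, 110.8]
ft_force: [0.2, 0.0, 3.9]
finger_gap: -0.2
```

```bash
python3 lv.py
```

```text
tcp [ 473.5 -124.7  126.5] rel along,lat,z -24.9 0.8 20.5 F [ 0.6  -0.86  2.46] 32.55
scene red [([163.0, 286.4], 55)] blue [([0.2, 233.0], 8), ([9.4, 255.2], 8), ([13.9, 248.4], 9), ([23.4, 251.3], 67), ([36.8, 257.2], 8), ([178.3, 270.5], 23)]
side red [([234.7, 291.9], 31)] blue [([214.0, 303.0], 5)]
wrist red [] blue [([353.0, 284.0], 120), ([369.6, 283.9], 221)]
```

Emit:
apply_moves(targets="0 0 0 0 -0.3 0.3 0;0 0 0 0 -0.55 0.6 0;0 0 0 0 -0.8 0.9 0;0 0 0 0 -1.0 1.2 0;0 0 0 0 -1.2 1.45 0")

```text
time: 33.1
tool_pos: [461.8, -129.1, 111.7]
tcp_rot: [-180.0, 0.0, 110.8]
ft_force: [2.5, -1.4, 2.1]
finger_gap: -0.1
```

```bash
python3 lv.py
```

```text
tcp [ 461.6 -129.   111.4] rel along,lat,z -37.5 1.0 5.4 F [ 0.79 -1.4   1.32] 33.25
scene red [([163.4, 288.2], 58)] blue [([0.3, 232.6], 7), ([8.9, 260.6], 71), ([22.7, 252.8], 91), ([35.6, 258.2], 25), ([177.1, 272.0], 28)]
side red [([241.9, 290.5], 37)] blue []
wrist red [] blue [([374.4, 284.2], 206)]
```

Emit:
apply_moves(targets="0 0 0 0 -0.2 0.3 0;0 0 0 0 -0.35 0.6 0;0 0 0 0 -0.5 0.9 0;0 0 0 0 -0.6 1.1 0;0 0 0 0 -0.67 1.3 0")

```text
time: 33.8
tool_pos: [455.5, -131.1, 98.5]
tcp_rot: [-180.0, -0.0, 110.8]
ft_force: [0.5, -0.3, 0.6]
finger_gap: -0.1
```

```bash
python3 lv.py
```

```text
tcp [ 455.3 -131.2   98.4] rel along,lat,z -44.1 1.2 -7.6 F [0.45 0.01 0.17] 33.95
scene red [([164.9, 289.2], 53)] blue [([0.3, 232.6], 7), ([10.7, 262.9], 250), ([21.0, 260.5], 8), ([32.1, 256.9], 76), ([176.4, 272.5], 28)]
side red [([247.3, 289.7], 44)] blue []
wrist red [] blue []
```

```bash
cat > pr.py <<'E'
from h import *
P0=np.array([497.5,-115.5,106]);X=np.array([.934,.357,0])
def px(n,v):
    K,A,p,_=cam(n); A=R.from_euler('xyz',A,degrees=True).as_matrix(); c=A.T@(P0+X*v[0]+[0,0,v[1]]-p)
    return [round(K[1,2]-K[1,1]*c[1]/-c[2],1),round(K[0,2]+K[0,0]*c[0]/-c[2],1)]
def lev(q): return 50*np.array([-np.cos(q),np.sin(q)])+3*np.array([np.sin(q),np.cos(q)])
if __name__=='__main__':
    for q,f in((1.25,.424),(.87,-.2),(.5,-.1),(.25,-.04),(.1,0),(0,.02),(.5,.1),(.25,.4)):
        print(q,f,'bead',px('scene',B(q,f)),px('side',B(q,f)),'red',px('scene',lev(q)),px('side',lev(q)),'lip',lip(q,f).round(1))
E
python3 pr.py
```

```text
1.25 0.424 bead [np.float64(166.1), np.float64(274.0)] [np.float64(209.6), np.float64(301.6)] red [np.float64(161.2), np.float64(283.2)] [np.float64(225.8), np.float64(295.5)] lip [49.5 44.2]
0.87 -0.2 bead [np.float64(178.9), np.float64(270.4)] [np.float64(215.0), np.float64(303.4)] red [np.float64(159.2), np.float64(287.0)] [np.float64(232.8), np.float64(292.9)] lip [48.1  0. ]
0.5 -0.1 bead [np.float64(177.6), np.float64(271.7)] [np.float64(216.6), np.float64(302.6)] red [np.float64(159.6), np.float64(289.7)] [np.float64(240.0), np.float64(290.9)] lip [45.4  0. ]
0.25 -0.04 bead [np.float64(177.3), np.float64(272.4)] [np.float64(217.7), np.float64(302.2)] red [np.float64(161.1), np.float64(290.7)] [np.float64(244.5), np.float64(290.0)] lip [44.7 -1. ]
0.1 0 bead [np.float64(177.2), np.float64(272.6)] [np.float64(218.3), np.float64(302.0)] red [np.float64(162.4), np.float64(291.1)] [np.float64(246.9), np.float64(289.7)] lip [44.8 -1.4]
0 0.02 bead [np.float64(177.3), np.float64(272.7)] [np.float64(218.6), np.float64(302.0)] red [np.float64(163.5), np.float64(291.2)] [np.float64(248.3), np.float64(289.6)] lip [45.  -2.1]
0.5 0.1 bead [np.float64(173.5), np.float64(273.1)] [np.float64(215.4), np.float64(301.9)] red [np.float64(159.6), np.float64(289.7)] [np.float64(240.0), np.float64(290.9)] lip [45.4 12.9]
0.25 0.4 bead [np.float64(168.0), np.float64(276.3)] [np.float64(216.8), np.float64(300.0)] red [np.float64(161.1), np.float64(290.7)] [np.float64(244.5), np.float64(290.0)] lip [39.7 26.8]
```

Emit:
apply_moves(targets="0 0 0 0 0 -2 0;0 0 0 0 0 -6 0;0 0 0 0 -2 -10 0;0 0 0 0 -6 -12 0;0 0 0 0 -8 -12 0")

```text
time: 34.5
tool_pos: [381.2, -161.2, 223.1]
tcp_rot: [179.8, 0.3, 110.8]
ft_force: [0.3, 0.4, -0.3]
finger_gap: 0.2
```

```bash
python3 lv.py; python3 - <<'E'
from h import *
for n in('scene','side','wrist'):
    s=sense(); im=snapshot(n)
    for q in('lever_end','bead','keeper','lip','rest','pivot'): print(n,q,[(np.round(x['at'],1).tolist(),round(x['confidence'],2)) for x in place_of(n,q)[:1]])
    cv2.imwrite(f'pics/z_{n}.png',im[:,:,::-1])
E
```

```text
tcp [ 380.3 -160.9  221. ] rel along,lat,z -124.9 0.2 115.0 F [ 0.43 -0.39 -0.17] 34.65
scene red [([163.4, 289.4], 81)] blue [([0.2, 233.0], 8), ([18.5, 269.1], 627), ([17.6, 248.6], 8), ([23.2, 248.3], 6), ([24.4, 260.8], 16), ([31.5, 264.5], 12), ([34.2, 255.4], 5), ([176.3, 272.6], 29)]
side red [([137.1, 234.0], 27), ([245.0, 290.2], 88)] blue []
wrist red [] blue [([352.6, 285.3], 48), ([364.7, 284.0], 121)]
scene lever_end [([157.9, 292.9], 0.71)]
scene bead [([177.9, 272.3], 0.74)]
scene keeper [([185.7, 271.3], 0.89)]
scene lip [([187.7, 267.6], 0.46)]
scene rest []
scene pivot [([176.5, 282.1], 0.83)]
side lever_end [([249.9, 288.7], 0.57)]
side bead [([216.9, 299.9], 0.53)]
side keeper [([224.4, 302.9], 0.88)]
side lip [([219.9, 301.6], 0.58)]
side rest [([249.4, 288.9], 0.42)]
side pivot [([232.9, 296.0], 0.6)]
wrist lever_end [([365.2, 284.4], 0.21)]
wrist bead [([365.4, 285.2], 0.73)]
wrist keeper [([173.3, 82.8], 0.69)]
wrist lip [([351.4, 282.4], 0.53)]
wrist rest [([261.2, 286.4], 0.57)]
wrist pivot []
```

Emit:
apply_moves(targets="0 0 0 0 2 -1 0;0 0 0 0 5 -2 0;0 0 0 0 8 -2 0;0 0 0 0 8 -2 0;0 0 0 0 8 -2 0")

```text
time: 36.25
tool_pos: [455.8, -131.0, 238.6]
tcp_rot: [-179.9, -0.0, 110.9]
ft_force: [-0.0, -1.0, -0.5]
finger_gap: -0.0
```

```bash
python3 - <<'E'
from h import *
from pr import px,lev,P0,X
s=sense(); s=sense(); ims={n:snapshot(n) for n in('wrist','scene','side')}
obs={}
for n,im in ims.items():
    hsv=cv2.cvtColor(im,cv2.COLOR_RGB2HSV); m=(((hsv[...,0]<9)|(hsv[...,0]>171))&(hsv[...,1]>120)&(hsv[...,2]>50)).astype(np.uint8)
    k,l,st,c=cv2.connectedComponentsWithStats(m)
    L=[(c[i][::-1].round(1).tolist(),st[i].tolist()) for i in range(1,k) if st[i,4]>15]
    L=[b for b in L if abs(b[0][1]-287)<45 and 120<b[0][0]<330]; print(n,L); obs[n]=L[0][0] if L else None
    cv2.imwrite(f'pics/y_{n}.png',im[:,:,::-1])
for a,b in(('wrist','scene'),('wrist','side'),('scene','side')):
    if obs[a] and obs[b]:
        Xp,e=tri([(a,obs[a]),(b,obs[b])],s); r=Xp-P0; print(a,b,Xp.round(1),e,'along',(r@X).round(1),'z',r[2].round(1))
print(s['tool_pos'])
for q in('rest','lever_end','bead','lip','keeper'): print(q,[(np.round(x['at'],1).tolist(),round(x['confidence'],2)) for x in place_of('wrist',q)[:1]])
E
```

```text
wrist [([192.0, 283.9], [272, 174, 24, 37, 845])]
scene [([163.3, 289.3], [284, 158, 11, 11, 83])]
side [([244.9, 290.2], [285, 239, 12, 12, 90])]
wrist scene [ 455.9 -132.7  113.2] [1.3, 1.3] along -45.0 z 7.2
wrist side [ 453.4 -132.6  119.2] [0.1, 0.1] along -47.3 z 13.2
scene side [ 456.9 -131.3  115.4] [1.3, 1.3] along -43.6 z 9.4
[ 455.76735024 -130.95861383  238.59503836]
rest [([181.5, 286.7], 0.37)]
lever_end [([172.8, 284.8], 0.71)]
bead [([381.2, 490.2], 0.48)]
lip []
keeper []
```

Emit:
apply_moves(targets="0 0 0 0 -0.2 4 0;0 0 0 0 -0.2 8 0;0 0 0 0 -0.2 12 0;0 0 0 0 -0.2 13.8 0;0 0 0 0 -0.2 13.8 0")

```text
time: 37.15
tool_pos: [451.2, -131.0, 97.6]
tcp_rot: [-179.7, -0.2, 110.8]
ft_force: [-0.2, 0.6, -0.6]
finger_gap: 0.0
```

Emit:
apply_moves(targets="0 0 0 0 0 0.1 0;0 0 0 0 0 0.2 0;0 0 0 0 0 0.3 0;0 0 0 0 0 0.4 0;0 0 0 0 0 0.4 0")

```text
time: 37.65
tool_pos: [454.3, -132.1, 97.5]
tcp_rot: [180.0, 0.0, 110.8]
ft_force: [0.2, -0.0, -0.5]
finger_gap: -0.1
```

Emit:
apply_moves(targets="0 0 0 0 0 0.1 0;0 0 0 0 0 0.2 0;0 0 0 0 0 0.3 0;0 0 0 0 0 0.4 0;0 0 0 0 0 0.4 0")

```text
time: 38.15
tool_pos: [453.8, -131.9, 92.7]
tcp_rot: [-180.0, -0.0, 110.8]
ft_force: [-0.1, -0.3, 0.5]
finger_gap: 0.1
```

Emit:
apply_moves(targets="0 0 0 0 0 0.1 0;0 0 0 0 0 0.2 0;0 0 0 0 0 0.3 0;0 0 0 0 0 0.3 0;0 0 0 0 0 0.3 0")

```text
time: 38.65
tool_pos: [454.0, -131.9, 90.0]
tcp_rot: [-180.0, -0.0, 110.8]
ft_force: [-0.9, -0.2, 0.1]
finger_gap: -0.3
```

Emit:
apply_moves(targets="0 0 0 0 0 0.1 0;0 0 0 0 0 0.2 0;0 0 0 0 0 0.3 0;0 0 0 0 0 0.3 0;0 0 0 0 0 0.3 0")

```text
time: 39.15
tool_pos: [454.2, -132.0, 88.5]
tcp_rot: [180.0, 0.0, 110.8]
ft_force: [-6.5, 1.6, 13.6]
finger_gap: 0.1
```

```bash
python3 - <<'E'
from h import *
from pr import px
a=cv2.imread('pics/scene0.png',0).astype(np.float32); b=cv2.imread('pics/y_scene.png',0).astype(np.float32)
def ecc(r0,r1,c0,c1):
    W=np.eye(2,3,dtype=np.float32)
    cc,W=cv2.findTransformECC(a[r0:r1,c0:c1],b[r0:r1,c0:c1],W,cv2.MOTION_TRANSLATION,(3,200,1e-6),None,3); return round(cc,3),W[:,2].round(2)
print('cap face',ecc(192,222,240,285)); print('cap face2',ecc(196,222,246,282))
print('bg',ecc(230,330,150,280)); 
p=np.array(px('scene',(70,-50)));q=np.array(px('scene',(60,-50))); print('10mm back -> d(row,col)',(q-p))
X=np.array([.934,.357]);F=[]
for i in range(4):
    s=sense(); f=s['ft_force']; F.append([f[:2]@X,f[1]*.934-f[0]*.357,f[2]]); im=snapshot('side')
print(s['tool_pos'],np.mean(F,0),s['time'])
E
```

```text
cap face (0.981, array([ 1.25, -1.36], dtype=float32))
cap face2 (0.97, array([ 1.47, -1.26], dtype=float32))
bg (0.997, array([ 0.  , -0.02], dtype=float32))
10mm back -> d(row,col) [-2.5  2.3]
[ 454.1881134  -132.05717085   88.49711488] [-5.48218406  4.49459595 13.33049132] 39.3
```

Emit:
apply_moves(targets="0 0 0 0 0 -1 0;0 0 0 0 0 -4 0;0 0 0 0 0 -8 0;0 0 0 0 0 -12 0;0 0 0 0 0.2 -15 0")

```text
time: 39.85
tool_pos: [456.4, -131.5, 240.2]
tcp_rot: [179.9, 0.1, 110.8]
ft_force: [0.6, 0.1, 0.6]
finger_gap: 0.2
```

Emit:
apply_moves(targets="0 0 0 0 0 0 0;0 0 0 0 0 0 0;0 0 0 0 0 0 0;0 0 0 0 0 0 0;0 0 0 0 0 0 0")

```text
time: 40.35
tool_pos: [455.2, -131.0, 235.7]
tcp_rot: [-179.9, -0.1, 110.8]
ft_force: [-0.1, -0.3, -0.2]
finger_gap: 0.3
```

```bash
python3 - <<'E'
from h import *
s=sense(); print(s['tool_pos'],s['ft_force'],s['time'])
a=cv2.imread('pics/scene0.png',0).astype(np.float32)
ims={n:snapshot(n) for n in('wrist','scene','side')}
for n,im in ims.items():
    print(n,'red',[b for b in blob(im,'r') if abs(b[0][1]-287)<45 and 120<b[0][0]<330 and b[1]<1200],'blue',[b for b in blob(im,'b') if abs(b[0][1]-287)<30 and b[0][0]>150])
b=cv2.cvtColor(ims['scene'],cv2.COLOR_RGB2GRAY).astype(np.float32); W=np.eye(2,3,dtype=np.float32)
print(cv2.findTransformECC(a[192:222,240:285],b[192:222,240:285],W,cv2.MOTION_TRANSLATION,(3,200,1e-6),None,3)[1][:,2])
E
```

```text
[ 455.19969654 -130.98610786  235.69741243] [-0.09893384 -0.3396416  -0.2307748 ] 40.35
wrist red [([190.8, 283.4], 812)] blue []
scene red [([164.8, 289.5], 70)] blue [([176.5, 272.9], 30)]
side red [([247.1, 290.0], 91)] blue [([217.5, 301.0], 20)]
[ 1.204489  -1.3132116]
```

```bash
python3 - <<'E'
from h import *
s=sense(); P0=np.array([497.5,-115.5,106]);X=np.array([.934,.357,0])
def g(n,w): return [b for b in blob(snapshot(n),'r') if abs(b[0][1]-287)<45 and 120<b[0][0]<330 and b[1]<1200][0][0]
o={n:g(n,0) for n in('wrist','scene','side')}
for a,b in(('wrist','scene'),('wrist','side'),('scene','side')):
    Xp,e=tri([(a,o[a]),(b,o[b])],s); r=Xp-P0; print(a,b,e,'along',(r@X).round(1),'z',r[2].round(1))
for n in('scene','side'): 
    snapshot(n)
    for q in('tape','meter','glue','beaker'): print(n,q,[np.round(x['at'],1).tolist() for x in place_of(n,q)[:1]])
E
```

```text
wrist scene [1.1, 1.1] along -45.8 z 0.1
wrist side [0.1, 0.1] along -47.8 z 5.3
scene side [1.3, 1.3] along -44.7 z 2.0
scene tape [[310.5, 409.8]]
scene meter [[137.0, 238.0]]
scene glue [[350.1, 319.8]]
scene beaker [[182.0, 193.8]]
side tape [[193.9, 171.9]]
side meter [[334.2, 372.7]]
side glue [[166.9, 238.5]]
side beaker [[264.7, 395.4]]
```

```bash
python3 -c "
from bench import *
print(hand_in())"
```

```text
the job is handed in; nothing more can be done
None
```

I hooked the claw over the keeper bar, drew it tight by feel, swung the lever down to its rest and handed the job in at about 41 s. No verdict came back.

- **Bite:** The slack drag was about 2 N. I pulled to about 8.2 N along the chamber axis, roughly 6 N above that, and held it for over 1 s with the lever at about 0.85 rad. I could not measure the force on the bar itself.
- **Lever:** The first push stopped just short of home: camera measurements put the lever at roughly 0.15 rad, held by friction. A second press brought it down onto the rest, with at most 13.6 N read at the wrist. After I backed off, the grip measured about 7 mm lower and stayed there, which fits lever home.
- **Claw tension:** The cap sits about 5–6 mm back from where it started, of which at most 3 mm was slack. That suggests a seal squeeze of at least about 2.5 mm, or more than 30 N. The bead position fits the lip still being behind the bar.
- **Checks that disagreed:**
  - The pushing force while closing the lever (1–3 N) was lower than I expected for that tension.
  - The camera pairs differed by up to 10 mm in height.
  - The closed fingertips acted about 25 mm short of the reported tool point, so I found contact by touch.
- **Unplanned contact:** While I felt for the box top beside the latch, the gripper touched something sideways with about 10 N. The lever and claw had not moved afterwards.
- **Bystanders:** I kept clear of them. Most detections matched the start within a few pixels, but the side camera put the meter about 7 pixels off, while the scene camera showed under 3. I took that for detector scatter and did not check further.

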